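# Put the mending things back in their holders

## Task

Tidy the mending things on the counter into the white holders made for them: stand the thread spool in the small shallow round dish, stand the dropper bottle in the larger, deeper round cup, lay the clothes peg lengthways in the long narrow rest, and set the tape measure down upright and lengthways in the oblong walled tray. Each must sit fully down on its holder's floor, and the wash timer and the blue dosing cap stay where they are.

Things in the scene. Friction and masses are not known exactly. Their poses are not given: they have to be found in the camera images.
- peg_center (a point): white clothes peg lying on the counter, 72 mm long (its y axis), 15 mm wide (x; grip across this), 12 mm high. The point is its centre, 6 mm above its underside.
- spool_center (a point): spool of blue-green thread standing upright on the counter, 25 mm in diameter, 43 mm tall (z axis up); grip it anywhere round its flanges, in its upper half so that the fingers stay above the dish's rim when it is set down. The point is its centre, half-way up (21.5 mm above its underside).
- dropper_center (a point): small brown bottle with a black dropper cap, standing upright; 102 mm tall, the round body 32 mm in diameter up to 70 mm above its underside, the cap and bulb above it narrower. Grip the body 55 to 65 mm up, so that the bulb stays clear of the palm and the fingers stay above the cup. The point is its centre, 51 mm above its underside; z is up.
- tape_center (a point): yellow pocket tape measure standing upright, 58 mm long (its x axis; the hook sticks out a little), 30 mm thick (y; grip across this), 53 mm high. The point is its centre, 26.5 mm above its underside; z is up. Grip it a little above the middle to keep the fingers above the tray's rim.
- peg_rest: fixed white rest for the peg: a flat plate 36 mm (x) by 94 mm (y), with a U-shaped cheek at each end and the sides open in the middle so that fingers can reach in. Inside it is 86 mm long along its y axis and 28 mm wide; plate (floor) 3 mm thick, cheeks 9 mm high in all and each 14 mm long. The peg may lie either way round. Origin: centre of its underside.
- spool_dish: fixed white shallow round dish for the spool, the smaller of the two round holders: 43 mm outside, 37 mm inside, 9 mm high, floor 3 mm thick. Origin: centre of its underside.
- dropper_cup: fixed white round cup for the dropper bottle, the larger and deeper of the two round holders: 57 mm outside, 49 mm inside, 20 mm high, floor 3 mm thick. Origin: centre of its underside.
- tape_tray: fixed white oblong tray for the tape measure, with a wall all round: 84 mm (x) by 54 mm (y) outside, 76 by 46 mm inside, 10 mm high, floor 3 mm thick. The tape measure stands in it with its length along the tray's x axis, either way round. Origin: centre of its underside.
- wash_timer: bystander: loose red wind-up timer with a white dial, 60 x 67 x 62 mm; leave it alone. Origin: centre of its underside.
- dosing_cap: bystander: loose light blue dosing cap, mouth down, 65 mm in diameter, 40 mm high, in front of the soap dispenser; leave it alone. Origin: centre of its underside. Mind the fixed things near it: the dispenser's tap and its lever reach forward to x = 0.62 m at y = -0.04 m, 0.14 to 0.21 m up, and a wall shelf hangs over everything beyond x = 0.66 m, 0.51 m up; keep hand and wrist in front of both, also on the way across.
There are look-alikes about, which are no part of the job. What is shaped like the part that bears dropper_center but yellow is not meant.

How it is judged:
By the outcome, as a careful person would: the job done as asked, in the order asked, and still so for the second after the job is handed in, with the robot touching nothing.
It also fails if it takes over 112 s, if anything falls off the work surface, if the arm or the gripper's body presses on something with over 40 N, if the wrist force passes 120 N, or if a joint passes its speed limit or range.

## Robot

A 6-joint arm with a two-finger parallel gripper is mounted at the origin on a cart in front of the work surface, level with it; the furniture and walls round the work are solid. World frame = base frame: x ahead of the robot, y to its left, z up, the work surface at z = 0. Lengths are in mm, angles in rad, forces in N, time in s.
With the tool pointing down it reaches from about 325 to 850 mm from the base axis. Payload 4.4 kg.
Tool frame: the origin (TCP) lies on the centre line of the jaws, within the pads' length; the fingertips stand 22 mm ahead of it and the grasp point (between the pads) lies 3 mm ahead of it; z points along the fingers, y is the direction in which the jaws open and shut (so a half turn about z gives the same grasp; the last joint's range is limited). The gripper opens to 94 mm and grips with 3 to 60 N. Pads are 16 mm wide; open, the fingers measure 119 mm over their backs; the gripper's body (75 mm by 177 mm) begins 78 mm behind the grasp point.
Start: joints at [0.99, 0.207, 1.542, -0, 1.393, -0.15], TCP at [240.128, 522.461, 198.247] pointing down, gripper open.
Joint ranges: [-2.73, 2.73], [-0.86, 2.22], [0.23, 2.46], [-1.11, 4.25], [0.08, 2.63], [-2.82, 2.82]. Speed limits (rad/s): [2.79, 2.79, 3.14, 3.14, 3.14, 3.14].

## Interface

Orientations are given as [roll, pitch, yaw] about the fixed x, y, z axes, in that order (R = Rz(yaw) Ry(pitch) Rx(roll)).
In Python, from workcell import monitor, grab_frame, env, regions_of gives the robot as it stands. The module is installed in compiled form; this text tells all that it offers.
- The arm moves only by the tool send_rows, never from a script. Its argument "motion" is a list of rows, each a list of 2 entries, a list of its own where there are three numbers: the shift along the tool's x, y, z in m, then the turn, a rotation vector about the tool's x, y, z in rad. A call has 1 to 12 rows; each row is the pose to reach, as a shift and turn from the pose commanded when the call began, along the tool's axes at that moment; what a row does not reach only later rows make up. A row lasts 1/12 s, in which the tool goes at most 41.7 mm and 7.16 degrees, less where a joint would pass 70% of its speed; a pose out of reach is approached as far as the arm can. A call with a gripper value outside its range is refused whole. "fingers" is the opening, from 0 (shut) to 1 (fully open), set as the call begins (left out, the last holds). The fingers move at their own pace and stop on an object; "force" is the grip in N (left out, the last holds). Time passes only in rows, so rows that repeat a pose let the fingers close. It gives the time, the measured TCP pose, the force and the opening at its end, in the units of the state.
- monitor.observe(): the state, without advancing time (a new reading comes with each control period).
- grab_frame(name): name is "side" or "top"; returns a dict with "img" (384x512x3 uint8, red, green, blue), "intrinsics" (3x3 intrinsics, pixels), "pose" (4x4, takes a point from camera to world coordinates). Camera axes: x right, y down, z forward; pixel columns grow to the right and rows downward; lengths in mm; the calibration is good to about 2 mm. A picture is of the moment at which its call begins. There is no depth.
- env.hand_in(): hands the job in, once; it reports no verdict.
Trained networks look in a picture, given as the dict that the camera call returned (one of the last four; its "shot" number tells which), for a name from the list of things; names that differ only in an ending like _2 or _b are one class to them, and where a whole thing is asked for, a point or a joint stands for the part that bears it (a point fixed in the world has none). Each returns a list of dicts, best first, with "confidence" (0 to 1); they miss things now and then, are a little off and sometimes report something else, mostly with a low value. They report only what shows in the picture. A call takes as long as a camera call. They do not tell look-alikes from the thing itself.
- regions_of(picture, target): "pixels" (384x512 bool, what is visible of it) and "at" ([column, row] in pixels, amid what is visible of it).
The state is a dict: "time": time; "joints": joint angles; "joint_velocities": joint speeds; "tau": joint torques, N m; "position": TCP position; "orientation": TCP orientation; "contact_force": force on the tool from outside, world axes, zero at the start; "moment": the same for the moment, N m; "opening": finger opening in mm.
Only numpy, scipy, OpenCV 4.12 (cv2) and the standard library are available. Lean on these libraries where they do the work, as an engineer would, in place of code of your own. Each camera call takes 0.05 s, during which the arm holds its last target. There are 200 camera calls.

## Working session

There is one attempt and no reset: what is moved stays moved. The work goes in short steps, Python scripts to look and compute and a tool call to move; the robot and the scene stay as the last step left them, time stands still between calls to the robot, and variables do not carry over. Pictures are saved under pics/ and viewed, about 12 in all and at most 16, crops included, and the job is handed in when it is done.

Besides the shell and the picture viewer there is one more tool, called after ">>>" in YAML: its name, and indented under it one key for each argument. send_rows: Moves the arm, as the interface text tells. Its arguments: {"type":"object","properties":{"motion":{"type":"array","items":{"type":"array"}},"fingers":{"type":"number"},"force":{"type":"number"}},"required":["motion"]}

```bash
mkdir -p pics; python3 - <<'E'
from workcell import monitor, grab_frame, env, regions_of
import numpy as np, cv2, pickle
s=monitor.observe(); print({k:np.round(v,3).tolist() for k,v in s.items()})
names="peg_center spool_center dropper_center tape_center peg_rest spool_dish dropper_cup tape_tray wash_timer dosing_cap".split()
for c in ("side","top"):
    f=grab_frame(c); print(c,np.round(f["intrinsics"],1).tolist(),np.round(f["pose"],3).tolist())
    cv2.imwrite(f"pics/{c}0.png",cv2.resize(f["img"][:,:,::-1],(800,600),interpolation=cv2.INTER_CUBIC))
    out={}
    for n in names:
        r=regions_of(f,n); out[n]=r
        print(n,[(np.round(d["at"]).tolist(),round(d["confidence"],2),int(d["pixels"].sum())) for d in r])
    pickle.dump((f,out),open(f"{c}0.pkl","wb"))
E
```

```text
{'time': 0.0, 'joints': [0.99, 0.207, 1.543, -0.0, 1.394, -0.15], 'joint_velocities': [0.002, -0.001, 0.001, -0.001, 0.001, -0.001], 'tau': [0.001, -37.087, -28.142, 0.07, 0.036, -0.0], 'position': [239.662, 521.774, 197.115], 'orientation': [-3.139, -0.0, 2.711], 'contact_force': [0.695, 0.174, -0.035], 'moment': [-0.093, -0.033, 0.01], 'opening': 93.782}
side [[443.2, 0.0, 255.8], [0.0, 443.2, 194.4], [0.0, 0.0, 1.0]] [[0.739, -0.404, 0.54, -136.105], [-0.674, -0.47, 0.571, -698.781], [0.023, -0.785, -0.619, 842.075], [0.0, 0.0, 0.0, 1.0]]
peg_center [([315.0, 290.0], 0.75, 139)]
spool_center [([201.0, 166.0], 0.73, 231), ([321.0, 245.0], 0.47, 121)]
dropper_center [([260.0, 192.0], 0.8, 248), ([233.0, 181.0], 0.55, 215)]
tape_center [([264.0, 248.0], 0.79, 436)]
peg_rest [([225.0, 222.0], 0.58, 337), ([159.0, 170.0], 0.23, 319)]
spool_dish []
dropper_cup [([201.0, 165.0], 0.59, 182)]
tape_tray [([156.0, 171.0], 0.75, 314)]
wash_timer [([379.0, 281.0], 0.69, 781), ([203.0, 167.0], 0.3, 221)]
dosing_cap [([296.0, 202.0], 0.56, 409), ([379.0, 282.0], 0.51, 715), ([186.0, 192.0], 0.23, 113)]
top [[500.2, 0.0, 256.0], [0.0, 500.2, 187.1], [0.0, 0.0, 1.0]] [[0.283, -0.879, 0.384, -55.498], [-0.959, -0.261, 0.11, -168.595], [0.004, -0.399, -0.917, 1539.749], [0.0, 0.0, 0.0, 1.0]]
peg_center [([336.0, 248.0], 0.44, 93)]
spool_center [([319.0, 210.0], 0.43, 86)]
dropper_center [([245.0, 181.0], 0.61, 155), ([217.0, 185.0], 0.57, 153)]
tape_center [([289.0, 236.0], 0.5, 223)]
peg_rest [([238.0, 230.0], 0.76, 284)]
spool_dish [([183.0, 208.0], 0.44, 135)]
dropper_cup [([172.0, 173.0], 0.7, 232)]
tape_tray [([133.0, 198.0], 0.62, 334)]
wash_timer [([374.0, 222.0], 0.77, 382)]
dosing_cap [([271.0, 171.0], 0.81, 324)]
```

```bash
python3 - <<'E'
import pickle,cv2,numpy as np
f,_=pickle.load(open("side0.pkl","rb"));g=f["img"][130:320,130:430,::-1]
cv2.imwrite("pics/sidec.png",cv2.resize(g,(800,507),interpolation=cv2.INTER_CUBIC))
f,_=pickle.load(open("top0.pkl","rb"));g=f["img"][130:280,90:410,::-1]
cv2.imwrite("pics/topc.png",cv2.resize(g,(800,375),interpolation=cv2.INTER_CUBIC))
E
```

```text
(no output)
```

View pics/sidec.png

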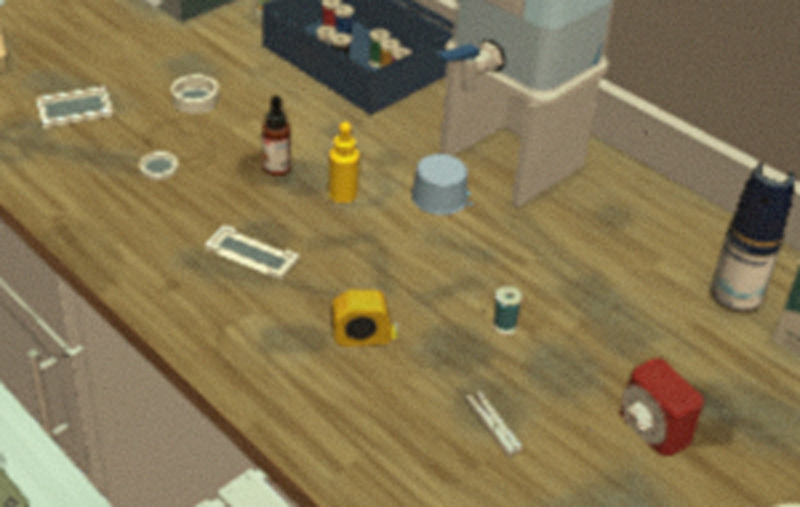

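View pics/topc.png

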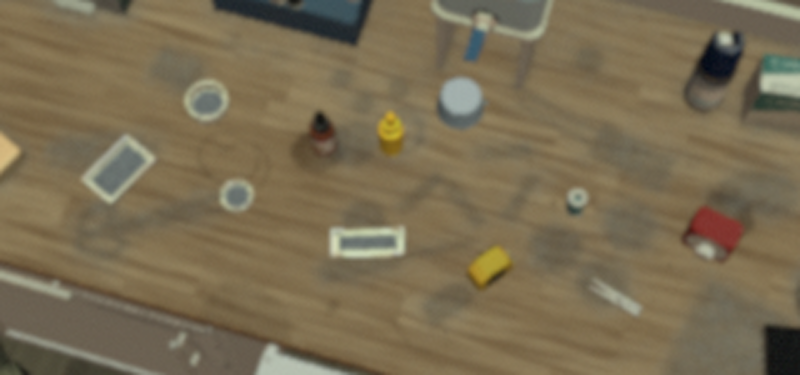

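The brown bottle is at side (234,182) and top (219,183). Its yellow look-alike is at side (260,192) and top (245,181). The brown one with the black cap is meant. The crops already show both clearly. The small dish is at side (189,192), and the network only labels it there as a weak dosing_cap. Next I fit the poses in both views.

```bash
cat > h.py <<'E'
import numpy as np, cv2
from scipy.optimize import least_squares
def box(a,b,h): return np.array([[x,y,z] for x in(-a/2,a/2) for y in(-b/2,b/2) for z in(0,h)],float)
def cyl(d,z0,z1): t=np.linspace(0,2*np.pi,40,endpoint=False); return np.array([[d/2*np.cos(u),d/2*np.sin(u),z] for u in t for z in(z0,z1)])
SH=dict(peg_center=(box(15,72,12),1),spool_center=(cyl(25,0,43),0),dropper_center=(np.vstack([cyl(32,0,70),cyl(10,70,102)]),0),
 tape_center=(box(58,30,53),1),peg_rest=(box(36,94,6),1),spool_dish=(cyl(43,0,9),0),dropper_cup=(cyl(57,0,20),0),tape_tray=(box(84,54,10),1),
 wash_timer=(box(60,67,62),1),dosing_cap=(cyl(65,0,40),0))
def proj(f,P):
    T=np.linalg.inv(f["pose"]); q=(P@T[:3,:3].T+T[:3,3])@f["intrinsics"].T; return q[:,:2]/q[:,2:]
def mom(pts,K=16):
    m=cv2.moments(cv2.convexHull((pts).astype(np.float32))); a=m["m00"]
    return np.array([m["m10"]/a,m["m01"]/a,m["mu20"]/a,m["mu11"]/a,m["mu02"]/a])
def maskmom(mask):
    n,l,st,_=cv2.connectedComponentsWithStats(mask.astype(np.uint8)); k=1+np.argmax(st[1:,4]); ys,xs=np.nonzero(l==k)
    p=np.stack([xs,ys],1).astype(float); c=np.vstack([p+[dx,dy] for dx in(-.5,.5) for dy in(-.5,.5)])
    return mom(c)
def place(S,x,y,w,z=0):
    c,s=np.cos(w),np.sin(w); return S@np.array([[c,-s,0],[s,c,0],[0,0,1]]).T+[x,y,z]
def fit(name,views,z=0,x0=(450,0)):
    S,hasyaw=SH[name]; M=[(f,maskmom(m)) for f,m in views]; best=None
    def res(p):
        r=[]
        for f,m in M:
            d=mom(proj(f,place(S,p[0],p[1],p[2] if hasyaw else 0,z)))-m
            r+=list(d[:2]); 
            if hasyaw: r+=list(d[2:]/np.sqrt(m[2]+m[4])*.5)
        return np.array(r)
    for w in ([0,.8,1.6,2.4] if hasyaw else [0]):
        o=least_squares(res,[*x0,w][:3 if hasyaw else 2],x_scale=[100,100,.5][:3 if hasyaw else 2])
        if best is None or o.cost<best.cost: best=o
    return best.x,res(best.x)
E
cat > m.py <<'E'
import pickle
from h import *
fs,S=pickle.load(open("side0.pkl","rb")); ft,T=pickle.load(open("top0.pkl","rb"))
S["spool_dish"]=[S["dosing_cap"][2]]
idx=dict(spool_center=(1,0),dropper_center=(1,1))
P={}
ims={c:cv2.resize(f["img"][:,:,::-1],None,fx=4,fy=4,interpolation=cv2.INTER_CUBIC) for c,f in(("s",fs),("t",ft))}
for n in SH:
    i,j=idx.get(n,(0,0)); a=(fs,S[n][i]["pixels"]); b=(ft,T[n][j]["pixels"])
    x,r=fit(n,[a,b]); xs=fit(n,[a])[0]; xt=fit(n,[b])[0]
    P[n]=x; print(n,np.round(x,2),"side",np.round(xs,2),"top",np.round(xt,2),"res",np.round(r,1))
    for c,f in(("s",fs),("t",ft)):
        h=cv2.convexHull(((proj(f,place(SH[n][0],x[0],x[1],x[2] if len(x)>2 else 0))+.5)*4).astype(np.float32))
        cv2.polylines(ims[c],[h.astype(int)],True,(255,0,255),1)
pickle.dump(P,open("P.pkl","wb"))
cv2.imwrite("pics/sov.png",cv2.resize(ims["s"][4*140:4*310,4*135:4*405],(800,504)))
cv2.imwrite("pics/tov.png",cv2.resize(ims["t"][4*150:4*270,4*110:4*400],(800,331)))
E
python3 m.py
```

```text
peg_center [519.02   0.     1.6 ] side [562.5   0.    0. ] top [457.03   0.     0.  ] res [-61.6 -72.4   1.1  -2.7  -1.1 -80.8 -42.6  -1.9  -1.9   2.1]
spool_center [597.66   0.  ] side [787.5   0. ] top [562.5   0. ] res [-45.9 -45.  -58.3 -27.7]
dropper_center [562.5   0. ] side [506.25   0.  ] top [562.5   0. ] res [32.3 19.1 40.2  7. ]
tape_center [460.28   0.     2.4 ] side [489.84   0.     2.4 ] top [439.72   0.     2.4 ] res [-27.1 -29.4  -0.3  -0.1   0.3 -35.8 -16.4   0.2  -0.2   0.3]
peg_rest [421.88   0.     0.  ] side [421.88   0.     0.  ] top [450.    0.    0.8] res [ 3.4  8.7 -1.2  0.3  0.6  9.6  7.1  0.1  1.1  0.3]
spool_dish [407.81   0.  ] side [372.66   0.  ] top [450.   0.] res [35.  42.6 60.7 29.3]
dropper_cup [450.   0.] side [457.03   0.  ] top [450.   0.] res [33.1 61.8 76.5 54. ]
tape_tray [355.66   0.     0.43] side [336.62   0.     0.  ] top [424.12   0.     1.6 ] res [ 50.9  73.7  -0.3  -0.7   1.8 103.7  54.2  -0.5   1.2   1.5]
wash_timer [614.44   0.    -0.87] side [8.082e+02 0.000e+00 8.000e-01] top [574.1   0.    1.9] res [ -99.6  -85.6   -0.9   -0.7   -0.  -111.1  -45.9    0.     0.2    1.3]
dosing_cap [660.94   0.  ] side [660.94   0.  ] top [450.   0.] res [-5.8 -6.1 -6.9 -4.1]
```

View pics/sov.png

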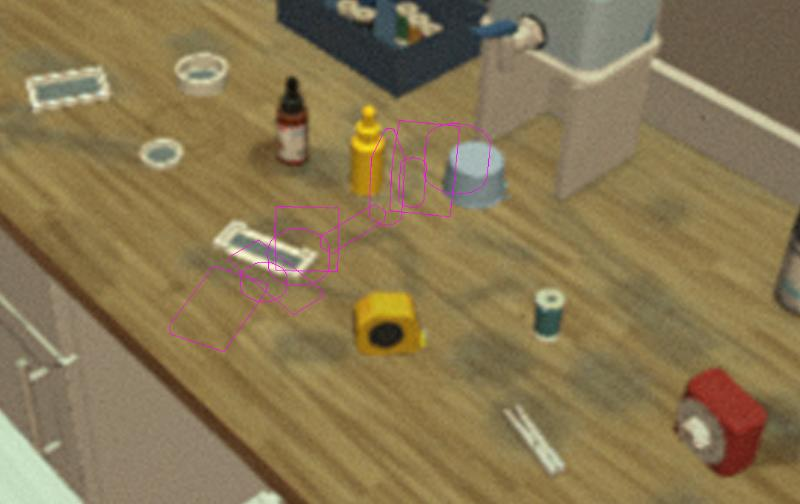

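View pics/tov.png

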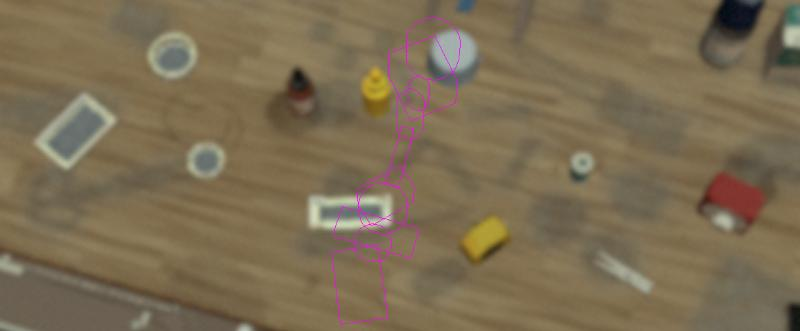

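```bash
python3 - <<'E'
s=open("h.py").read()
a=s.index("    for w in ([0"); 
s=s[:a]+'''    f,m=M[-1]; d=f["pose"][:3,:3]@np.linalg.inv(f["intrinsics"])@[m[0],m[1],1]; o=f["pose"][:3,3]; g=o+d*(z+S[:,2].max()/2-o[2])/d[2]
    for w in ([.1,.8,1.6,2.4] if hasyaw else [0]):
        U=lambda p:np.array([g[0]+100*(p[0]-1),g[1]+100*(p[1]-1)]+([w+p[2]-1] if hasyaw else []))
        o=least_squares(lambda p:res(U(p)),np.ones(3 if hasyaw else 2),diff_step=.01)
        if best is None or o.cost<best[0]: best=(o.cost,U(o.x))
    return best[1],res(best[1])
'''
open("h.py","w").write(s)
E
python3 m.py
```

```text
peg_center [ 4.5346e+02 -2.9001e+02 -3.1000e-01] side [ 4.5346e+02 -2.9188e+02 -3.3000e-01] top [ 4.5268e+02 -2.8707e+02 -2.8000e-01] res [-0.6 -0.5  0.5  0.7  1.2  1.   0.   0.4  0.4  0.4]
spool_center [ 558.14 -211.01] side [ 558.37 -212.75] top [ 557.07 -208.67] res [-0.6 -0.3  0.8 -0.1]
dropper_center [550.24 131.86] side [551.26 130.2 ] top [548.61 133.39] res [-0.6 -0.1  0.6 -0.3]
tape_center [ 439.73 -127.89    2.39] side [ 439.03 -131.66    2.27] top [ 439.75 -124.43   -0.87] res [-0.6 -0.9  0.  -0.1  0.6  1.   0.3  0.4 -0.3  0.3]
peg_rest [4.3681e+02 3.4940e+01 3.3000e-01] side [436.93  33.04   3.48] top [4.360e+02 3.664e+01 3.700e-01] res [-0.5 -0.3 -0.1  0.  -0.1  0.6 -0.1  0.3  0.1  0. ]
spool_dish [447.13 219.03] side [446.01 216.33] top [447.43 220.48] res [-0.2 -0.6  0.4  0.2]
dropper_cup [561.9  302.68] side [562.49 301.36] top [560.92 303.58] res [-0.4 -0.1  0.4 -0.2]
tape_tray [436.71 381.37   2.76] side [437.41 377.56  -0.44] top [ 4.3495e+02  3.8347e+02 -3.5000e-01] res [-0.8 -0.4  0.1 -0.  -0.1  0.8 -0.3  0.4 -0.1  0.3]
wash_timer [ 5.6255e+02 -3.8677e+02  4.8000e-01] side [ 5.6341e+02 -3.8791e+02  4.9000e-01] top [ 5.6080e+02 -3.8485e+02 -4.1000e-01] res [-0.6 -0.1  0.8 -0.8  1.3  0.8 -0.3  1.  -0.3  0.9]
dosing_cap [653.44 -28.84] side [653.03 -31.59] top [652.65 -26.38] res [-0.6 -0.5  0.8 -0. ]
```

View pics/sov.png

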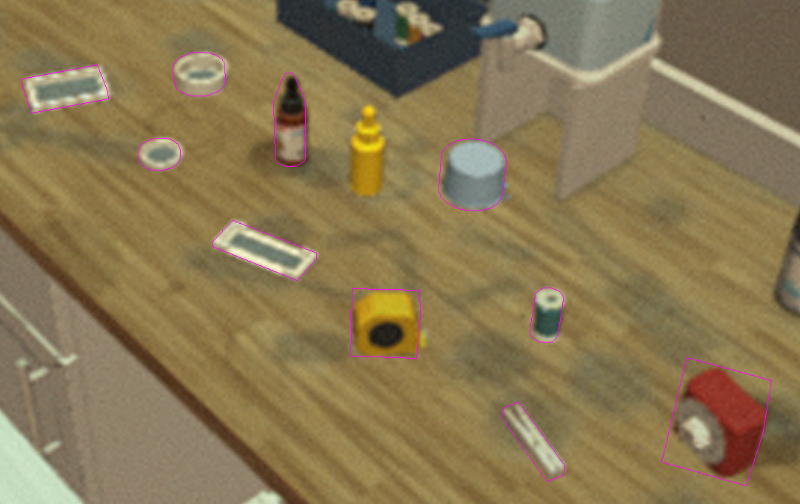

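View pics/tov.png

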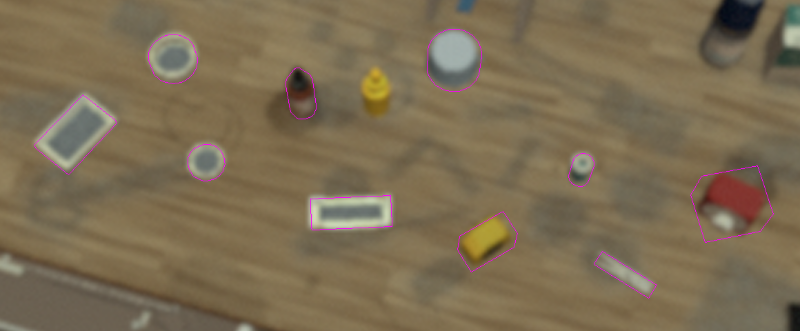

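Fits agree to about 2 mm per view, apart from a consistent y disagreement between the cameras that averages out. The overlays sit on the right things. Next, a planning helper, then move.

```bash
cat > plan.py <<'E'
import sys,json,math
# usage: plan.py '[x,y,z,yaw]' '[...]' ... first = commanded start; prints shift(m), turn about tool z, rows, accumulated command
W=[json.loads(a) for a in sys.argv[1:]]; x,y,z,w=W[0]
for t in W[1:]:
    d=[t[0]-x,t[1]-y]; c,s=math.cos(w),math.sin(w)
    a=round(c*d[0]+s*d[1]); b=round(s*d[0]-c*d[1]); e=round(z-t[2]); r=round(w-t[3],2)
    n=max(math.ceil(math.hypot(a,b,e)/41),math.ceil(abs(r)/.124))
    x+=c*a+s*b; y+=s*a-c*b; z-=e; w-=r
    print([a/1000,b/1000,e/1000],"turn",r,"rows",n,"->",[round(x,1),round(y,1),round(z,1),round(w,3)])
E
python3 plan.py '[240.1,522.5,198.2,2.711]' '[450,-100,200,3.14]' '[558,-211,110,3.14]' '[558,-211,37,3.14]'
```

```text
[-0.451, -0.478, -0.002] turn -0.43 rows 17 -> [450.4, -100.1, 200.2, 3.141]
[-0.108, -0.111, 0.09] turn 0.0 rows 5 -> [558.3, -211.2, 110.2, 3.141]
[0.0, 0.0, 0.073] turn 0.0 rows 2 -> [558.3, -211.2, 37.2, 3.141]
```

>>> send_rows:
  motion:
    - [[-0.226,-0.239,0],[0,0,-0.43]]
    - [[-0.226,-0.239,0],[0,0,-0.43]]
    - [[-0.226,-0.239,0],[0,0,-0.43]]
    - [[-0.226,-0.239,0],[0,0,-0.43]]
    - [[-0.226,-0.239,0],[0,0,-0.43]]
    - [[-0.226,-0.239,0],[0,0,-0.43]]
    - [[-0.226,-0.239,0],[0,0,-0.43]]
    - [[-0.226,-0.239,0],[0,0,-0.43]]
    - [[-0.226,-0.239,0],[0,0,-0.43]]
  fingers: 1
  force: 20

```text
time: 1.85
position: [348.0, 205.1, 198.5]
orientation: [-3.139, 0.002, 3.132]
contact_force: [0.1, 0.4, 0.2]
opening: 93.8
```

```bash
python3 plan.py '[345.4,210.9,198.2,3.141]' '[450,-100,200,3.141]' '[558,-211,110,3.141]' '[558,-211,37,3.141]' '[558,-211,180,3.141]' '[450,-100,180,3.141]'  '[447,219,180,3.141]' '[447,219,70,3.141]' '[447,219,41,3.141]'
```

```text
[-0.105, -0.311, -0.002] turn 0.0 rows 9 -> [450.2, -100.2, 200.2, 3.141]
[-0.108, -0.111, 0.09] turn 0.0 rows 5 -> [558.1, -211.2, 110.2, 3.141]
[0.0, 0.0, 0.073] turn 0.0 rows 2 -> [558.1, -211.2, 37.2, 3.141]
[0.0, 0.0, -0.143] turn 0.0 rows 4 -> [558.1, -211.2, 180.2, 3.141]
[0.108, 0.111, 0.0] turn 0.0 rows 4 -> [450.2, -100.2, 180.2, 3.141]
[0.003, 0.319, 0.0] turn 0.0 rows 8 -> [447.4, 218.8, 180.2, 3.141]
[0.0, 0.0, 0.11] turn 0.0 rows 3 -> [447.4, 218.8, 70.2, 3.141]
[0.0, 0.0, 0.029] turn 0.0 rows 1 -> [447.4, 218.8, 41.2, 3.141]
```

>>> send_rows:
  motion:
    - [[-0.105,-0.311,0],[0,0,0]]
    - [[-0.105,-0.311,0],[0,0,0]]
    - [[-0.105,-0.311,0],[0,0,0]]
    - [[-0.105,-0.311,0],[0,0,0]]
    - [[-0.105,-0.311,0],[0,0,0]]
    - [[-0.105,-0.311,0],[0,0,0]]
    - [[-0.105,-0.311,0],[0,0,0]]
    - [[-0.213,-0.422,0.088],[0,0,0]]
    - [[-0.213,-0.422,0.088],[0,0,0]]
    - [[-0.213,-0.422,0.088],[0,0,0]]
    - [[-0.213,-0.422,0.088],[0,0,0]]
    - [[-0.213,-0.422,0.088],[0,0,0]]

```text
time: 2.85
position: [559.7, -212.2, 109.1]
orientation: [3.141, 0.0, 3.141]
contact_force: [1.1, -0.3, 1.7]
opening: 93.6
```

>>> send_rows:
  motion:
    - [[0,0,0],[0,0,0]]
    - [[0,0,0],[0,0,0]]

```text
time: 3.02
position: [557.7, -211.1, 106.8]
orientation: [3.138, -0.005, 3.139]
contact_force: [0.1, -0.1, -0.2]
opening: 93.9
```

>>> send_rows:
  motion:
    - [[0,0,0.035],[0,0,0]]
    - [[0,0,0.055],[0,0,0]]
    - [[0,0,0.071],[0,0,0]]
    - [[0,0,0.071],[0,0,0]]
    - [[0,0,0.071],[0,0,0]]

```text
time: 3.43
position: [558.1, -209.8, 40.2]
orientation: [3.141, -0.0, -3.141]
contact_force: [-0.2, 0.4, 0.5]
opening: 93.8
```

```bash
cat > look.py <<'E'
import sys,pickle
from workcell import grab_frame,monitor
import cv2,numpy as np
# look.py tag cam:x,y,z,w ... crops w px round a projected world point, side by side
from h import proj
tag=sys.argv[1]; out=[]
for a in sys.argv[2:]:
    c,r=a.split(":"); x,y,z,w=map(float,r.split(",")); f=grab_frame(c); u,v=proj(f,np.array([[x,y,z]]))[0]; h=int(w/2)
    u0=int(np.clip(u-h,0,512-2*h)); v0=int(np.clip(v-h,0,384-2*h))
    out.append(cv2.resize(f["img"][v0:v0+2*h,u0:u0+2*h,::-1],(400,400),interpolation=cv2.INTER_CUBIC))
cv2.imwrite(f"pics/{tag}.png",np.hstack(out)); s=monitor.observe(); print(s["time"],np.round(s["position"],1),round(s["opening"],1))
E
python3 look.py spool1 side:558,-211,40,90 top:558,-211,40,70
```

```text
3.5333 [ 559.8 -211.1   41.9] 94.3
```

View pics/spool1.png

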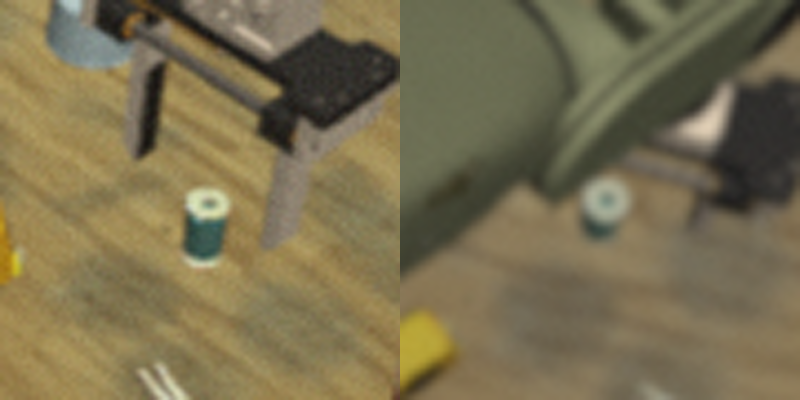

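```bash
python3 - <<'E'
import pickle,numpy as np
from h import proj
f=pickle.load(open("side0.pkl","rb"))[0]
def c(P): 
    o=proj(f,np.array([[558,-211,40.]]))[0]; o=(o-45).astype(int); return np.round((proj(f,np.array(P,float))-o)*400/90)
print(c([[559+a,-211+b,19] for b in(-60,-47,47,60) for a in(-8,8)]))
print("spool bottom/top",c([[558,-211,0],[558,-211,43]]))
E
```

```text
[[271. 291.]
 [288. 278.]
 [253. 279.]
 [271. 265.]
 [133. 193.]
 [151. 181.]
 [117. 181.]
 [135. 169.]]
spool bottom/top [[196. 252.]
 [204. 200.]]
```

```bash
python3 - <<'E'
import numpy as np,cv2
from workcell import grab_frame
from h import proj
out=[]
for c,h in(("side",40),("top",28)):
    f=grab_frame(c); o=np.array(proj(f,np.array([[558,-211,40.]]))[0]-h).astype(int); k=400/(2*h)
    im=cv2.resize(f["img"][o[1]:o[1]+2*h,o[0]:o[0]+2*h,::-1],(400,400),interpolation=cv2.INTER_CUBIC)
    for P,col in(((558,-211,19),(0,0,255)),((558,-211,44),(0,255,0)),((579,-189,19),(255,0,0))):
        for b in(-60,-47,47,60):
            q=np.array([[P[0]+a,P[1]+b,P[2]] for a in(-8,8)],float)
            q=((proj(f,q)+.5-o)*k).astype(int); cv2.line(im,tuple(map(int,q[0])),tuple(map(int,q[1])),col,1)
    out.append(im)
cv2.imwrite("pics/tips.png",np.hstack(out))
E
```

```text
(no output)
```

View pics/tips.png

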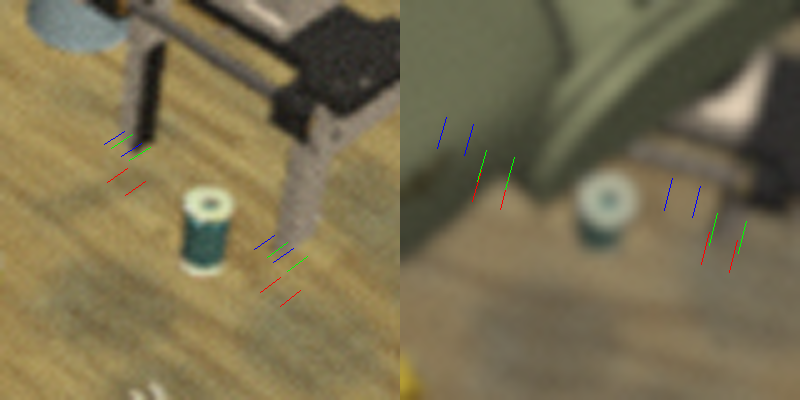

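The side view shows the fingertips about 25 mm higher than the state implies. I will part-close the fingers round the spool and look again.

>>> send_rows:
  motion:
    - [[0,0,0],[0,0,0]]
    - [[0,0,0],[0,0,0]]
    - [[0,0,0],[0,0,0]]
    - [[0,0,0],[0,0,0]]
    - [[0,0,0],[0,0,0]]
  fingers: 0.45

```text
time: 4.05
position: [558.3, -211.3, 39.3]
orientation: [-3.142, 0.0, 3.141]
contact_force: [-0.3, -0.5, 0.3]
opening: 64.1
```

```bash
python3 look.py spool2 side:558,-211,40,60 top:558,-211,40,50
```

```text
4.15 [ 558.3 -211.3   39.2] 56.1
```

View pics/spool2.png

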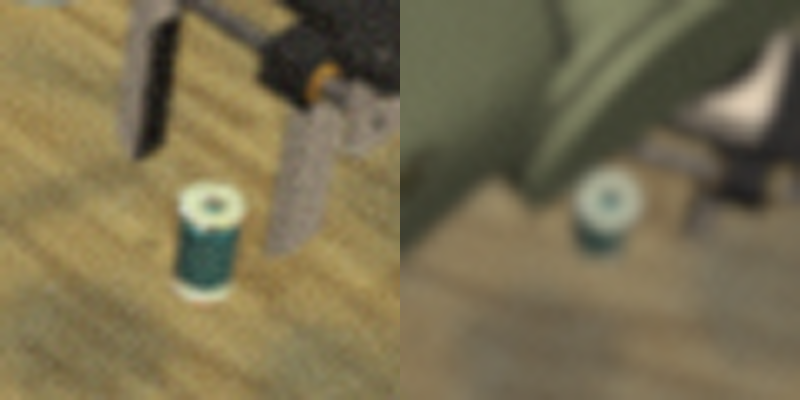

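Both views put the fingertips near z≈43, level with the spool's top, so they are higher than the text claims. I lower by an amount that is safe under either reading and check again.

>>> send_rows:
  motion:
    - [[0,0,0.007],[0,0,0]]
    - [[0,0,0.014],[0,0,0]]
    - [[0,0,0.014],[0,0,0]]
    - [[0,0,0.014],[0,0,0]]

```text
time: 4.48
position: [557.4, -210.7, 23.9]
orientation: [3.14, -0.002, 3.141]
contact_force: [0.4, -0.4, 0.5]
opening: 41.9
```

```bash
python3 look.py spool3 side:558,-211,30,60 top:558,-211,40,50
```

```text
4.5833 [ 558.2 -211.2   24.9] 42.2
```

View pics/spool3.png

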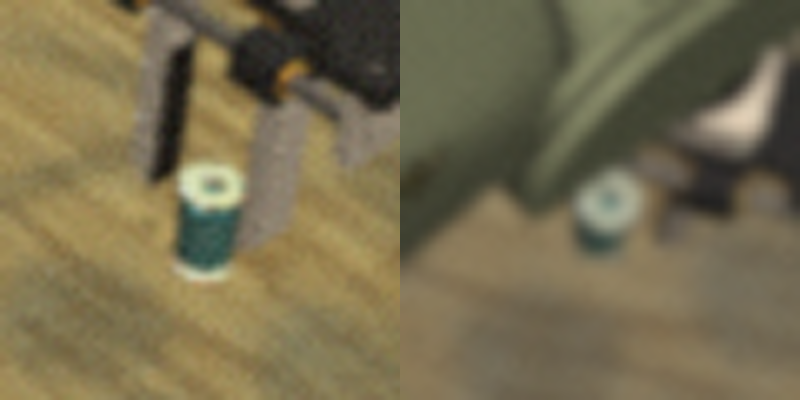

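>>> send_rows:
  motion:
    - [[0,0,0.002],[0,0,0]]
    - [[0,0,0.004],[0,0,0]]
    - [[0,0,0.005],[0,0,0]]

```text
time: 4.83
position: [558.3, -211.2, 20.1]
orientation: [-3.142, -0.0, 3.141]
contact_force: [0.4, -0.1, 0.0]
opening: 42.1
```

>>> send_rows:
  motion:
    - [[0,0,0.002],[0,0,0]]
    - [[0,0,0.003],[0,0,0]]

```text
time: 5.0
position: [558.3, -211.2, 17.0]
orientation: [3.141, -0.0, 3.141]
contact_force: [0.3, -0.2, -0.4]
opening: 42.4
```

No contact at a reading where the tips would be at -5 mm, so the tips really sit at about reading + 3 mm. I grip here.

>>> send_rows:
  motion:
    - [[0,0,0],[0,0,0]]
    - [[0,0,0],[0,0,0]]
    - [[0,0,0],[0,0,0]]
    - [[0,0,0],[0,0,0]]
    - [[0,0,0],[0,0,0]]
  fingers: 0
  force: 20

```text
time: 5.42
position: [558.4, -211.3, 17.3]
orientation: [-3.142, 0.0, 3.141]
contact_force: [0.7, 0.3, -0.2]
opening: 24.3
```

>>> send_rows:
  motion:
    - [[0,0,-0.01],[0,0,0]]
    - [[0,0,-0.03],[0,0,0]]
    - [[0,0,-0.07],[0,0,0]]
    - [[0,0,-0.11],[0,0,0]]
    - [[0,0,-0.143],[0,0,0]]
    - [[0,0,-0.143],[0,0,0]]

```text
time: 5.92
position: [563.7, -214.1, 170.5]
orientation: [-3.133, 0.015, 3.141]
contact_force: [0.7, -0.5, 0.4]
opening: 24.4
```

```bash
python3 look.py spool4 side:558,-211,165,80 side:558,-211,0,60; python3 plan.py '[558.2,-211.2,160.2,3.141]' '[450,-100,160,3.141]'  '[447,219,160,3.141]' '[447,219,50,3.141]' '[447,219,20,3.141]'
```

```text
6.0167 [ 559.9 -212.1  163.4] 24.2
[0.108, 0.111, 0.0] turn 0.0 rows 4 -> [450.3, -100.1, 160.2, 3.141]
[0.003, 0.319, 0.0] turn 0.0 rows 8 -> [447.5, 218.9, 160.2, 3.141]
[0.0, 0.0, 0.11] turn 0.0 rows 3 -> [447.5, 218.9, 50.2, 3.141]
[0.0, 0.0, 0.03] turn 0.0 rows 1 -> [447.5, 218.9, 20.2, 3.141]
```

View pics/spool4.png

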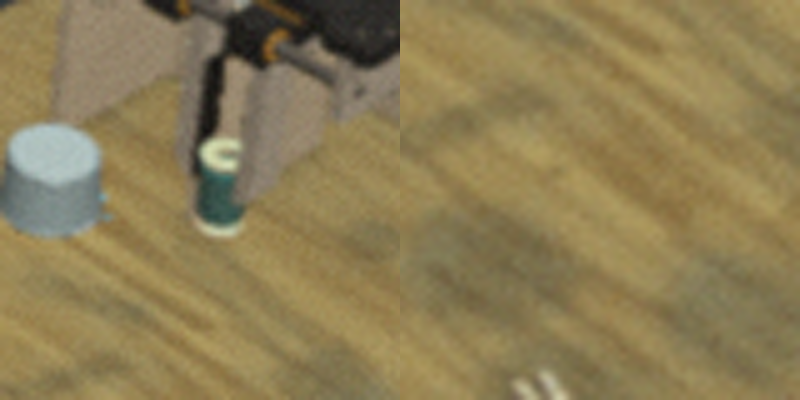

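>>> send_rows:
  motion:
    - [[0.108,0.111,0],[0,0,0]]
    - [[0.108,0.111,0],[0,0,0]]
    - [[0.108,0.111,0],[0,0,0]]
    - [[0.108,0.111,0],[0,0,0]]
    - [[0.111,0.43,0],[0,0,0]]
    - [[0.111,0.43,0],[0,0,0]]
    - [[0.111,0.43,0],[0,0,0]]
    - [[0.111,0.43,0],[0,0,0]]
    - [[0.111,0.43,0],[0,0,0]]
    - [[0.111,0.43,0],[0,0,0]]
    - [[0.111,0.43,0],[0,0,0]]
    - [[0.111,0.43,0],[0,0,0]]

```text
time: 7.02
position: [445.3, 221.8, 158.3]
orientation: [-3.142, -0.004, -3.14]
contact_force: [-0.3, -0.8, -0.5]
opening: 24.1
```

>>> send_rows:
  motion:
    - [[0,0,0],[0,0,0]]
    - [[0,0,0.035],[0,0,0]]
    - [[0,0,0.07],[0,0,0]]
    - [[0,0,0.1],[0,0,0]]
    - [[0,0,0.115],[0,0,0]]
    - [[0,0,0.115],[0,0,0]]
    - [[0,0,0.115],[0,0,0]]

```text
time: 7.6
position: [445.6, 217.6, 43.4]
orientation: [-3.14, -0.005, 3.14]
contact_force: [-0.1, 0.7, 0.7]
opening: 24.3
```

```bash
cat > chk.py <<'E'
import sys
from workcell import grab_frame,monitor,regions_of
from h import *
# chk.py name:z name:z ... ; separate and joint fits
F={c:grab_frame(c) for c in("side","top")}; s=monitor.observe(); print(round(s["time"],2),np.round(s["position"],1),round(s["opening"],1),np.round(s["contact_force"],1))
for a in sys.argv[1:]:
    n,z,x,y=a.split(":"); z=float(z); V=[]; w=np.array([[float(x),float(y),z+SH[n][0][:,2].max()/2]])
    for c,f in F.items():
        p=proj(f,w)[0]; R=[r for r in regions_of(f,n) if np.hypot(*(np.array(r["at"])-p))<20]
        if R: V.append((f,R[0]["pixels"])); print(n,c,np.round(fit(n,V[-1:],z)[0],2),R[0]["pixels"].sum(),round(R[0]["confidence"],2))
        else: print(n,c,"none")
    if len(V)==2: x,r=fit(n,V,z); print(n,"both",np.round(x,2),np.round(r,1))
E
python3 chk.py spool_center:28:447:219 spool_dish:0:447:219
```

```text
7.7 [448.5 218.6  46. ] 24.3 [ 0.9 -0.  -0. ]
spool_center side none
spool_center top none
spool_dish side none
spool_dish top [441.72 217.36] 79 0.62
```

```bash
python3 look.py spool5 side:447,219,25,70 top:447,219,20,60
```

```text
8.0 [448.5 219.   46.3] 24.6
```

View pics/spool5.png

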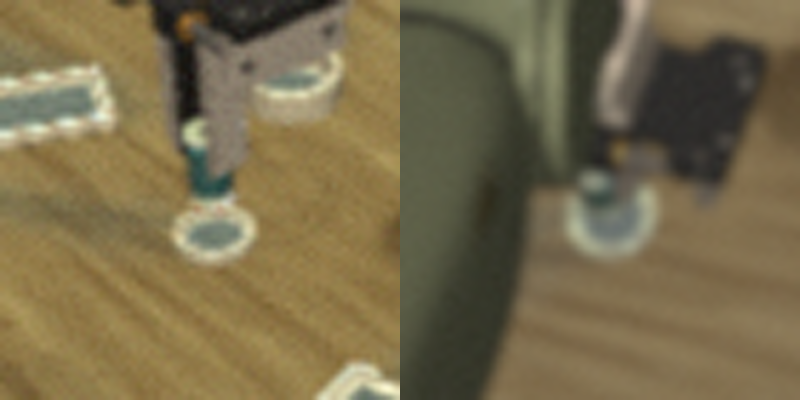

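```bash
python3 - <<'E'
import pickle,numpy as np
from h import proj
for c,h,z0 in(("side",35,25),("top",30,20)):
    f=pickle.load(open(c+"0.pkl","rb"))[0]; o=(proj(f,np.array([[447,219,float(z0)]]))[0]-h).astype(int)
    P=np.array([[447,219,5],[447,219,29],[447,219,72],[457,219,29],[447,229,29]],float)
    print(c,np.round((proj(f,P)+.5-o)*400/(2*h)))
E
```

```text
side [[210. 234.]
 [207. 198.]
 [201. 132.]
 [222. 190.]
 [196. 189.]]
top [[212. 219.]
 [206. 202.]
 [194. 169.]
 [213. 183.]
 [186. 196.]]
```

The spool is over the dish within about 3 mm. I lower it in small steps while watching the force.

>>> send_rows:
  motion:
    - [[0,0,0.007],[0,0,0]]
    - [[0,0,0.013],[0,0,0]]
    - [[0,0,0.018],[0,0,0]]
    - [[0,0,0.021],[0,0,0]]
    - [[0,0,0.021],[0,0,0]]

```text
time: 8.42
position: [446.5, 218.5, 22.9]
orientation: [-3.141, -0.003, 3.141]
contact_force: [-0.6, 0.3, -0.2]
opening: 24.4
```

>>> send_rows:
  motion:
    - [[0,0,0.001],[0,0,0]]
    - [[0,0,0.002],[0,0,0]]
    - [[0,0,0.003],[0,0,0]]
    - [[0,0,0.003],[0,0,0]]

```text
time: 8.75
position: [447.7, 218.9, 21.2]
orientation: [3.142, 0.0, 3.141]
contact_force: [0.2, -1.1, -0.4]
opening: 24.5
```

>>> send_rows:
  motion:
    - [[0,0,0.001],[0,0,0]]
    - [[0,0,0.0015],[0,0,0]]
    - [[0,0,0.0015],[0,0,0]]

```text
time: 9.0
position: [448.0, 219.0, 20.2]
orientation: [3.141, 0.001, 3.141]
contact_force: [-0.9, 0.0, 3.1]
opening: 24.4
```

>>> send_rows:
  motion:
    - [[0,0,0],[0,0,0]]
    - [[0,0,0],[0,0,0]]
    - [[0,0,0],[0,0,0]]
    - [[0,0,0],[0,0,0]]
    - [[0,0,0],[0,0,0]]
  fingers: 0.7

```text
time: 9.42
position: [447.5, 218.8, 19.6]
orientation: [-3.142, -0.0, 3.141]
contact_force: [0.3, -0.4, -0.6]
opening: 54.1
```

>>> send_rows:
  motion:
    - [[0,0,-0.02],[0,0,0]]
    - [[0,0,-0.05],[0,0,0]]
    - [[0,0,-0.09],[0,0,0]]
    - [[0,0,-0.12],[0,0,0]]
    - [[0,0,-0.12],[0,0,0]]

```text
time: 9.83
position: [452.9, 220.5, 147.0]
orientation: [3.138, 0.013, 3.141]
contact_force: [0.9, -0.5, 0.1]
opening: 66.0
```

```bash
python3 plan.py '[447.5,218.9,140,3.141]' '[550,132,140,2.4]' '[550,132,38,2.4]' '[550,132,150,2.4]' '[562,303,150,2.4]' '[562,303,60,2.4]' '[562,303,41,2.4]'; python3 chk.py spool_center:3:447:219 dropper_center:0:550:132
```

```text
[-0.103, -0.087, 0.0] turn 0.74 rows 6 -> [550.4, 131.8, 140, 2.401]
[0.0, 0.0, 0.102] turn 0.0 rows 3 -> [550.4, 131.8, 38, 2.401]
[0.0, 0.0, -0.112] turn 0.0 rows 3 -> [550.4, 131.8, 150, 2.401]
[0.107, 0.134, 0.0] turn 0.0 rows 5 -> [561.9, 302.9, 150, 2.401]
[0.0, 0.0, 0.09] turn 0.0 rows 3 -> [561.9, 302.9, 60, 2.401]
[0.0, 0.0, 0.019] turn 0.0 rows 1 -> [561.9, 302.9, 41, 2.401]
9.93 [448.9 219.2 141.3] 65.9 [-0.4  0.4 -0.8]
spool_center side [448.27 217.5 ] 112 0.62
spool_center top [445.74 220.81] 79 0.59
spool_center both [447.31 219.37] [-0.6 -0.2  0.6 -0.3]
dropper_center side [546.03 123.98] 230 0.8
dropper_center top [548.98 135.06] 125 0.71
dropper_center both [548.83 130.9 ] [-0.8 -1.4  1.2  0.4]
```

>>> send_rows:
  motion:
    - [[-0.103,-0.087,0],[0,0,0.74]]
    - [[-0.103,-0.087,0],[0,0,0.74]]
    - [[-0.103,-0.087,0],[0,0,0.74]]
    - [[-0.103,-0.087,0],[0,0,0.74]]
    - [[-0.103,-0.087,0],[0,0,0.74]]
    - [[-0.103,-0.087,0],[0,0,0.74]]
    - [[-0.103,-0.087,0],[0,0,0.74]]
    - [[-0.103,-0.087,0],[0,0,0.74]]
    - [[-0.103,-0.087,0],[0,0,0.74]]

```text
time: 10.88
position: [549.8, 131.8, 138.6]
orientation: [-3.14, -0.001, 2.404]
contact_force: [-0.0, 0.5, 0.0]
opening: 65.8
```

>>> send_rows:
  motion:
    - [[0,0,0.02],[0,0,0]]
    - [[0,0,0.05],[0,0,0]]
    - [[0,0,0.08],[0,0,0]]
    - [[0,0,0.1],[0,0,0]]
    - [[0,0,0.102],[0,0,0]]
    - [[0,0,0.102],[0,0,0]]
    - [[0,0,0.102],[0,0,0]]

```text
time: 11.47
position: [551.5, 132.0, 38.8]
orientation: [3.14, 0.001, 2.402]
contact_force: [1.1, -0.0, 1.4]
opening: 65.6
```

>>> send_rows:
  motion:
    - [[0,0,0],[0,0,0]]
    - [[0,0,0],[0,0,0]]
    - [[0,0,0],[0,0,0]]
    - [[0,0,0],[0,0,0]]
    - [[0,0,0],[0,0,0]]
    - [[0,0,0],[0,0,0]]
    - [[0,0,0],[0,0,0]]
    - [[0,0,0],[0,0,0]]
    - [[0,0,0],[0,0,0]]
  fingers: 0
  force: 25

```text
time: 12.22
position: [551.1, 131.8, 38.2]
orientation: [3.141, 0.001, 2.401]
contact_force: [0.1, 0.7, 2.3]
opening: 31.2
```

>>> send_rows:
  motion:
    - [[0,0,-0.01],[0,0,0]]
    - [[0,0,-0.03],[0,0,0]]
    - [[0,0,-0.05],[0,0,0]]
    - [[0,0,-0.07],[0,0,0]]
    - [[0.027,0.034,-0.07],[0,0,0]]
    - [[0.052,0.066,-0.07],[0,0,0]]
    - [[0.077,0.097,-0.07],[0,0,0]]
    - [[0.095,0.12,-0.07],[0,0,0]]
    - [[0.107,0.134,-0.07],[0,0,0]]
    - [[0.107,0.134,-0.07],[0,0,0]]
    - [[0.107,0.134,-0.07],[0,0,0]]

```text
time: 13.13
position: [561.4, 303.5, 107.5]
orientation: [-3.14, -0.0, 2.403]
contact_force: [-0.7, 0.5, 0.3]
opening: 31.4
```

```bash
python3 chk.py dropper_center:70:562:303 dropper_cup:0:562:303; python3 look.py drop1 side:562,303,60,90 top:562,303,60,70
```

```text
13.23 [561.7 301.8 107.5] 31.4 [-0.  -1.1 -0.6]
dropper_center side [548.96 279.63] 146 0.49
dropper_center top none
dropper_cup side [562.67 301.36] 236 0.58
dropper_cup top [560.44 300.62] 213 0.65
dropper_cup both [561.39 300.68] [-0.2  0.2  0.1 -0.2]
13.5333 [562.3 301.9 107.8] 31.4
```

View pics/drop1.png

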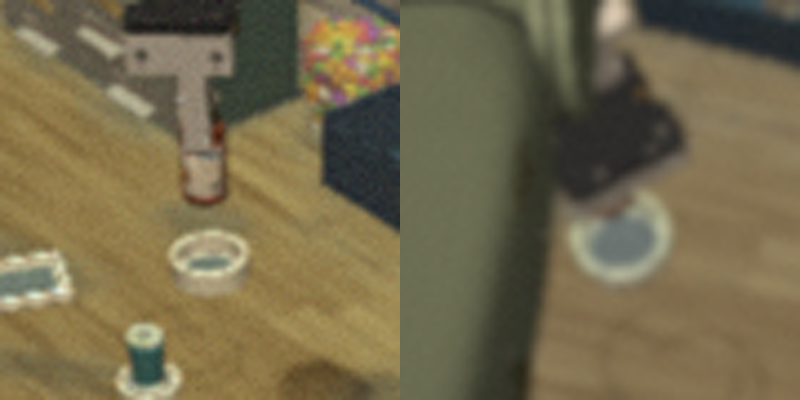

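The bottle hangs upright over the cup, at side crop (205,200) with the cup at (210,265). The spool stands in its dish. Lowering.

>>> send_rows:
  motion:
    - [[0,0,0.015],[0,0,0]]
    - [[0,0,0.03],[0,0,0]]
    - [[0,0,0.045],[0,0,0]]
    - [[0,0,0.055],[0,0,0]]
    - [[0,0,0.061],[0,0,0]]
    - [[0,0,0.063],[0,0,0]]
    - [[0,0,0.063],[0,0,0]]

```text
time: 14.12
position: [562.0, 302.7, 44.4]
orientation: [-3.141, -0.0, 2.401]
contact_force: [-0.3, -0.1, -1.1]
opening: 31.4
```

>>> send_rows:
  motion:
    - [[0,0,0.001],[0,0,0]]
    - [[0,0,0.002],[0,0,0]]
    - [[0,0,0.003],[0,0,0]]
    - [[0,0,0.003],[0,0,0]]

```text
time: 14.45
position: [562.3, 303.0, 42.2]
orientation: [3.141, 0.0, 2.401]
contact_force: [0.6, -0.0, -0.2]
opening: 31.4
```

>>> send_rows:
  motion:
    - [[0,0,0.001],[0,0,0]]
    - [[0,0,0.0015],[0,0,0]]
    - [[0,0,0.0015],[0,0,0]]

```text
time: 14.7
position: [562.6, 303.0, 41.2]
orientation: [3.141, 0.001, 2.401]
contact_force: [-1.6, -0.9, 3.5]
opening: 31.5
```

>>> send_rows:
  motion:
    - [[0,0,0],[0,0,0]]
    - [[0,0,0],[0,0,0]]
    - [[0,0,0],[0,0,0]]
    - [[0,0,0],[0,0,0]]
    - [[0,0,0],[0,0,0]]
  fingers: 0.65

```text
time: 15.12
position: [561.9, 302.8, 39.9]
orientation: [-3.141, -0.0, 2.401]
contact_force: [0.1, -0.2, 0.5]
opening: 59.8
```

>>> send_rows:
  motion:
    - [[0,0,-0.01],[0,0,0]]
    - [[0,0,-0.03],[0,0,0]]
    - [[0,0,-0.06],[0,0,0]]
    - [[0,0,-0.09],[0,0,0]]
    - [[0,0,-0.11],[0,0,0]]
    - [[0,0,-0.11],[0,0,0]]
    - [[0,0,-0.11],[0,0,0]]

```text
time: 15.7
position: [563.4, 303.4, 152.6]
orientation: [3.138, 0.002, 2.401]
contact_force: [-0.1, -0.5, -0.8]
opening: 61.1
```

```bash
python3 chk.py dropper_center:3:562:303 dropper_cup:0:562:303 peg_center:0:453:-290 peg_rest:0:437:35; python3 plan.py '[562,303,150,2.401]' '[500,0,130,1.83]' '[453.5,-290,60,1.26]' '[453.5,-290,0,1.26]' '[453.5,-290,70,1.26]' '[437,35,70,1.9]' 
```

```text
15.8 [561.1 302.4 148.9] 61.4 [-1.  -0.9  1.4]
dropper_center side [565.36 305.03] 261 0.77
dropper_center top [557.23 302.06] 114 0.69
dropper_center both [560.59 302.29] [-0.7  0.9  0.3 -0.9]
dropper_cup side [557.42 292.76] 116 0.62
dropper_cup top [557.53 299.21] 153 0.63
dropper_cup both [558.2  296.98] [-0.6 -0.6  0.7 -0. ]
peg_center side [ 4.5255e+02 -2.9177e+02 -3.0000e-01] 185 0.6
peg_center top none
peg_rest side [4.3494e+02 3.2470e+01 2.9000e-01] 303 0.64
peg_rest top [4.3595e+02 3.6640e+01 3.1000e-01] 318 0.8
peg_rest both [4.358e+02 3.485e+01 2.900e-01] [-0.3 -0.6  0.   0.1  0.   0.5  0.2  0.1  0.1 -0. ]
[-0.159, -0.265, 0.02] turn 0.57 rows 8 -> [500.6, 0.1, 130, 1.831]
[-0.268, -0.12, 0.07] turn 0.57 rows 8 -> [453.5, -289.7, 60, 1.261]
[0.0, 0.0, 0.06] turn 0.0 rows 2 -> [453.5, -289.7, 0, 1.261]
[0.0, 0.0, -0.07] turn 0.0 rows 2 -> [453.5, -289.7, 70, 1.261]
[0.304, -0.115, 0.0] turn -0.64 rows 8 -> [436.7, 34.9, 70, 1.901]
```

>>> send_rows:
  motion:
    - [[-0.159,-0.265,0.02],[0,0,0.57]]
    - [[-0.159,-0.265,0.02],[0,0,0.57]]
    - [[-0.159,-0.265,0.02],[0,0,0.57]]
    - [[-0.159,-0.265,0.02],[0,0,0.57]]
    - [[-0.159,-0.265,0.02],[0,0,0.57]]
    - [[-0.159,-0.265,0.02],[0,0,0.57]]
    - [[-0.159,-0.265,0.02],[0,0,0.57]]
    - [[-0.159,-0.265,0.02],[0,0,0.57]]
    - [[-0.159,-0.265,0.02],[0,0,0.57]]
  fingers: 0.5

```text
time: 16.95
position: [499.6, -3.5, 130.0]
orientation: [-3.141, 0.001, 1.826]
contact_force: [-0.8, 0.3, 0.3]
opening: 47.0
```

>>> send_rows:
  motion:
    - [[-0.268,-0.12,0.07],[0,0,0.57]]
    - [[-0.268,-0.12,0.07],[0,0,0.57]]
    - [[-0.268,-0.12,0.07],[0,0,0.57]]
    - [[-0.268,-0.12,0.07],[0,0,0.57]]
    - [[-0.268,-0.12,0.07],[0,0,0.57]]
    - [[-0.268,-0.12,0.07],[0,0,0.57]]
    - [[-0.268,-0.12,0.07],[0,0,0.57]]
    - [[-0.268,-0.12,0.07],[0,0,0.57]]
    - [[-0.268,-0.12,0.07],[0,0,0.57]]
    - [[-0.268,-0.12,0.07],[0,0,0.57]]

```text
time: 17.78
position: [453.9, -288.9, 60.1]
orientation: [-3.141, -0.001, 1.26]
contact_force: [-0.7, 0.4, 0.6]
opening: 47.4
```

>>> send_rows:
  motion:
    - [[0,0,0.02],[0,0,0]]
    - [[0,0,0.035],[0,0,0]]
    - [[0,0,0.047],[0,0,0]]
    - [[0,0,0.053],[0,0,0]]
    - [[0,0,0.053],[0,0,0]]
    - [[0,0,0.053],[0,0,0]]

```text
time: 18.28
position: [454.0, -288.9, 7.4]
orientation: [-3.142, -0.0, 1.262]
contact_force: [0.2, 0.1, 0.3]
opening: 46.8
```

```bash
python3 look.py peg1 side:453,-290,5,70 top:453,-290,5,60
```

```text
18.3833 [ 454.4 -290.     8.2] 46.9
```

View pics/peg1.png

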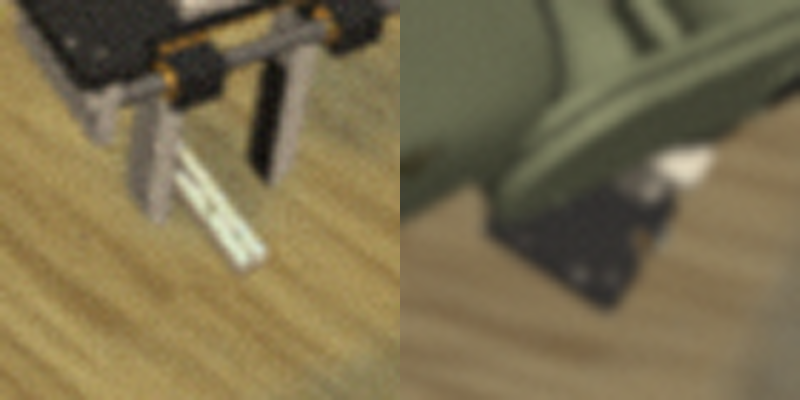

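The fingers straddle the peg, with the tips' midpoint at side crop (215,197) over the peg's middle at about (205,195). Guarded descent.

>>> send_rows:
  motion:
    - [[0,0,0.002],[0,0,0]]
    - [[0,0,0.004],[0,0,0]]
    - [[0,0,0.006],[0,0,0]]
    - [[0,0,0.006],[0,0,0]]

```text
time: 18.72
position: [453.2, -289.8, 1.0]
orientation: [-3.141, -0.0, 1.261]
contact_force: [0.1, -0.0, -0.8]
opening: 47.1
```

>>> send_rows:
  motion:
    - [[0,0,0.001],[0,0,0]]
    - [[0,0,0.002],[0,0,0]]
    - [[0,0,0.002],[0,0,0]]

```text
time: 18.97
position: [453.3, -289.8, -1.0]
orientation: [-3.141, -0.0, 1.261]
contact_force: [-0.3, -0.6, -0.1]
opening: 47.4
```

>>> send_rows:
  motion:
    - [[0,0,0],[0,0,0]]
    - [[0,0,0],[0,0,0]]
    - [[0,0,0],[0,0,0]]
    - [[0,0,0],[0,0,0]]
    - [[0,0,0],[0,0,0]]
    - [[0,0,0],[0,0,0]]
    - [[0,0,0],[0,0,0]]
    - [[0,0,0],[0,0,0]]
    - [[0,0,0],[0,0,0]]
  fingers: 0
  force: 20

```text
time: 19.72
position: [453.6, -289.9, -0.7]
orientation: [3.141, 0.0, 1.261]
contact_force: [0.0, -0.4, 1.0]
opening: 14.0
```

>>> send_rows:
  motion:
    - [[0,0,-0.01],[0,0,0]]
    - [[0,0,-0.03],[0,0,0]]
    - [[0,0,-0.06],[0,0,0]]
    - [[0,0,-0.08],[0,0,0]]
    - [[0,0,-0.08],[0,0,0]]
    - [[0,0,-0.08],[0,0,0]]

```text
time: 20.22
position: [454.6, -290.8, 81.1]
orientation: [3.138, 0.002, 1.261]
contact_force: [-0.0, 0.4, 0.8]
opening: 14.7
```

```bash
python3 chk.py peg_center:80:453:-290;python3 plan.py '[453.5,-289.7,79,1.261]' '[436.5,35,79,1.88]' 
```

```text
20.32 [ 452.7 -289.2   78.4] 14.6 [-0.7  0.1 -0.5]
peg_center side none
peg_center top none
[0.304, -0.115, 0.0] turn -0.62 rows 8 -> [436.7, 34.9, 79, 1.881]
```

>>> send_rows:
  motion:
    - [[0.304,-0.115,0],[0,0,-0.62]]
    - [[0.304,-0.115,0],[0,0,-0.62]]
    - [[0.304,-0.115,0],[0,0,-0.62]]
    - [[0.304,-0.115,0],[0,0,-0.62]]
    - [[0.304,-0.115,0],[0,0,-0.62]]
    - [[0.304,-0.115,0],[0,0,-0.62]]
    - [[0.304,-0.115,0],[0,0,-0.62]]
    - [[0.304,-0.115,0],[0,0,-0.62]]
    - [[0.304,-0.115,0],[0,0,-0.62]]
    - [[0.304,-0.115,0],[0,0,-0.62]]

```text
time: 21.25
position: [435.4, 36.2, 78.1]
orientation: [-3.139, -0.001, 1.885]
contact_force: [0.8, -0.2, 0.5]
opening: 14.7
```

>>> send_rows:
  motion:
    - [[0,0,0.02],[0,0,0]]
    - [[0,0,0.04],[0,0,0]]
    - [[0,0,0.055],[0,0,0]]
    - [[0,0,0.06],[0,0,0]]
    - [[0,0,0.06],[0,0,0]]
    - [[0,0,0.06],[0,0,0]]

```text
time: 21.75
position: [436.8, 33.7, 19.1]
orientation: [-3.141, -0.0, 1.879]
contact_force: [0.2, 0.4, 0.7]
opening: 14.6
```

```bash
python3 chk.py peg_center:20:437:35 peg_rest:0:437:35; python3 look.py peg2 side:437,35,15,70 side:437,35,15,40
```

```text
21.85 [437.8  34.   20.1] 14.7 [-0.3 -0.4  0.1]
peg_center side [ 4.4403e+02  1.4990e+01 -3.2000e-01] 85 0.67
peg_center top none
peg_rest side [4.3439e+02 3.1560e+01 3.4000e-01] 264 0.71
peg_rest top none
22.15 [437.2  34.7  19.8] 14.5
```

View pics/peg2.png

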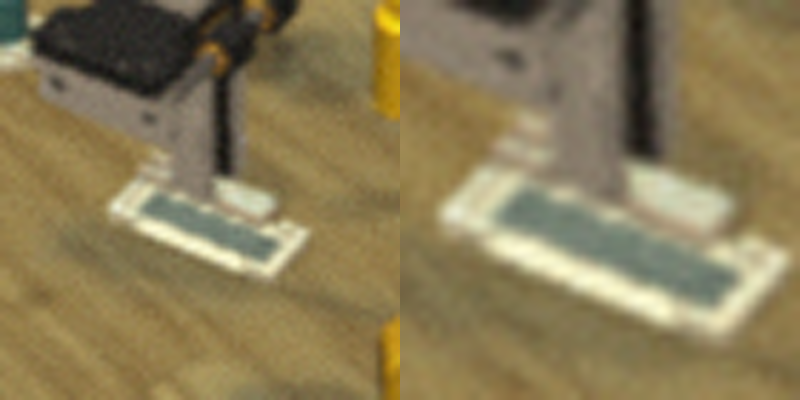

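```bash
python3 - <<'E'
import pickle,numpy as np
from h import *
f=pickle.load(open("side0.pkl","rb"))[0]; o=(proj(f,np.array([[437,35,15.]]))[0]-35).astype(int)
q=lambda P:np.round((proj(f,np.array(P,float))+.5-o)*400/70).tolist()
print("rest top",q(place(box(36,94,9),437,35,.31)[1::2]))
print("peg top",q(place(box(15,72,12),437,35,.31,21)[1::2]), "c",q([[437,35,33],[437,35,9]]))
E
```

```text
rest top [[269.0, 271.0], [107.0, 203.0], [308.0, 228.0], [148.0, 162.0]]
peg top [[260.0, 213.0], [136.0, 162.0], [277.0, 195.0], [153.0, 145.0]] c [[206.0, 179.0], [207.0, 215.0]]
```

The peg's end corners at (275,200) and (258,215) match the prediction over the rest. Lowering.

>>> send_rows:
  motion:
    - [[0,0,0.005],[0,0,0]]
    - [[0,0,0.01],[0,0,0]]
    - [[0,0,0.014],[0,0,0]]
    - [[0,0,0.015],[0,0,0]]
    - [[0,0,0.015],[0,0,0]]

```text
time: 22.57
position: [435.9, 34.9, 3.5]
orientation: [-3.14, -0.001, 1.881]
contact_force: [-0.0, -0.4, -0.0]
opening: 14.4
```

>>> send_rows:
  motion:
    - [[0,0,0.001],[0,0,0]]
    - [[0,0,0.002],[0,0,0]]
    - [[0,0,0.002],[0,0,0]]

```text
time: 22.82
position: [436.9, 34.7, 2.3]
orientation: [3.141, 0.0, 1.881]
contact_force: [0.7, 0.1, -0.4]
opening: 14.7
```

>>> send_rows:
  motion:
    - [[0,0,0.001],[0,0,0]]
    - [[0,0,0.001],[0,0,0]]
    - [[0,0,0.001],[0,0,0]]

```text
time: 23.07
position: [437.0, 34.7, 2.2]
orientation: [-3.142, 0.0, 1.881]
contact_force: [-2.8, 0.9, 8.6]
opening: 14.1
```

>>> send_rows:
  motion:
    - [[0,0,0],[0,0,0]]
    - [[0,0,0],[0,0,0]]
    - [[0,0,0],[0,0,0]]
    - [[0,0,0],[0,0,0]]
    - [[0,0,0],[0,0,0]]
  fingers: 0.4

```text
time: 23.48
position: [436.6, 34.7, 1.1]
orientation: [-3.141, -0.0, 1.881]
contact_force: [0.6, 0.2, 0.8]
opening: 37.5
```

>>> send_rows:
  motion:
    - [[0,0,-0.01],[0,0,0]]
    - [[0,0,-0.03],[0,0,0]]
    - [[0,0,-0.06],[0,0,0]]
    - [[0,0,-0.1],[0,0,0]]
    - [[0,0,-0.12],[0,0,0]]
    - [[0,0,-0.12],[0,0,0]]
    - [[0,0,-0.12],[0,0,0]]
  fingers: 0.75

```text
time: 24.07
position: [438.1, 34.6, 123.1]
orientation: [3.138, 0.002, 1.881]
contact_force: [0.5, 0.4, 0.2]
opening: 70.4
```

```bash
python3 chk.py peg_center:3:437:35 tape_center:0:440:-128 tape_tray:0:437:381; python3 plan.py '[436.7,34.9,121,1.881]' '[440,-128,121,2.3]' 
```

```text
24.17 [435.5  34.9 120.2] 70.4 [-0.  -0.6  0.3]
peg_center side none
peg_center top none
tape_center side [ 439.48 -131.44   -0.87] 433 0.77
tape_center top [ 438.44 -125.27   -0.76] 243 0.79
tape_center both [ 439.27 -128.29    2.39] [-0.7 -0.6  0.1 -0.2  0.6  1.   0.   0.2 -0.2  0.1]
tape_tray side [438.29 379.78  -0.45] 285 0.68
tape_tray top [437.51 383.9    2.79] 436 0.86
tape_tray both [438.28 382.51   2.72] [-0.5 -0.4  0.4 -0.1  0.   0.5 -0.1 -0.  -0.  -0.2]
[-0.156, -0.047, 0.0] turn -0.42 rows 4 -> [439.6, -128.0, 121, 2.301]
```

>>> send_rows:
  motion:
    - [[-0.156,-0.047,0],[0,0,-0.45]]
    - [[-0.156,-0.047,0],[0,0,-0.45]]
    - [[-0.156,-0.047,0],[0,0,-0.45]]
    - [[-0.156,-0.047,0],[0,0,-0.45]]
    - [[-0.156,-0.047,0],[0,0,-0.45]]
    - [[-0.156,-0.047,0],[0,0,-0.45]]
    - [[-0.156,-0.047,0],[0,0,-0.45]]

```text
time: 25.05
position: [439.2, -128.8, 120.8]
orientation: [3.142, -0.001, 2.327]
contact_force: [-0.3, 0.2, -0.2]
opening: 70.5
```

>>> send_rows:
  motion:
    - [[0,0,0.02],[0,0,0]]
    - [[0,0,0.04],[0,0,0]]
    - [[0,0,0.065],[0,0,0]]
    - [[0,0,0.085],[0,0,0]]
    - [[0,0,0.1],[0,0,0]]
    - [[0,0,0.109],[0,0,0]]
    - [[0,0,0.109],[0,0,0]]

```text
time: 25.63
position: [437.5, -125.8, 10.1]
orientation: [-3.14, -0.005, 2.332]
contact_force: [0.2, -0.0, 0.4]
opening: 70.2
```

>>> send_rows:
  motion:
    - [[0,0,0],[0,0,0]]
    - [[0,0,0],[0,0,0]]
    - [[0,0,0],[0,0,0]]
    - [[0,0,0],[0,0,0]]
    - [[0,0,0],[0,0,0]]
    - [[0,0,0],[0,0,0]]
    - [[0,0,0],[0,0,0]]
    - [[0,0,0],[0,0,0]]
    - [[0,0,0],[0,0,0]]
    - [[0,0,0],[0,0,0]]
    - [[0,0,0],[0,0,0]]
  fingers: 0
  force: 30

```text
time: 26.55
position: [439.9, -128.4, 12.6]
orientation: [3.141, 0.001, 2.331]
contact_force: [-0.2, 0.3, 4.2]
opening: 31.4
```

```bash
python3 chk.py tape_center:0:440:-128; python3 plan.py '[439.6,-128,92,2.331]' '[437.5,120,92,2.54]' '[437.5,382,92,2.74]'
```

```text
26.65 [ 440.  -128.3   12.6] 31.0 [-0.5  0.8  5. ]
tape_center side [ 432.53 -140.83    2.46] 200 0.59
tape_center top [ 416.99 -115.7     1.62] 25 0.6
tape_center both [ 427.69 -129.84    1.59] [-4.3 -1.4 -0.1  0.7  2.5  5.2 -1.9  5.8  0.5  3.4]
[0.181, 0.169, 0.0] turn -0.21 rows 7 -> [437.4, 119.6, 92, 2.541]
[0.148, 0.217, 0.0] turn -0.2 rows 7 -> [437.9, 382.3, 92, 2.741]
```

>>> send_rows:
  motion:
    - [[0,0,0],[0,0,0]]
    - [[0,0,0],[0,0,0]]
    - [[0,0,0],[0,0,0]]
    - [[0,0,0],[0,0,0]]
  force: 40

```text
time: 27.08
position: [440.0, -128.3, 12.6]
orientation: [3.141, 0.001, 2.331]
contact_force: [-0.5, -0.1, 6.1]
opening: 30.6
```

>>> send_rows:
  motion:
    - [[0,0,-0.005],[0,0,0]]
    - [[0,0,-0.015],[0,0,0]]
    - [[0,0,-0.03],[0,0,0]]
    - [[0,0,-0.05],[0,0,0]]
    - [[0,0,-0.07],[0,0,0]]
    - [[0,0,-0.08],[0,0,0]]
    - [[0,0,-0.08],[0,0,0]]
    - [[0,0,-0.08],[0,0,0]]

```text
time: 27.75
position: [439.7, -128.3, 92.5]
orientation: [3.141, 0.001, 2.331]
contact_force: [-0.6, 0.5, -1.1]
opening: 30.9
```

```bash
python3 chk.py tape_center:80:440:-128 tape_center:0:440:-128
```

```text
27.85 [ 438.4 -127.6   91.1] 30.7 [-1.   0.6 -1.3]
tape_center side [ 434.25 -138.81    2.18] 309 0.8
tape_center top [ 415.06 -117.1     1.62] 40 0.43
tape_center both [ 427.29 -129.5     1.59] [-4.5 -0.7 -0.4  0.6  1.9  5.1 -2.6  5.   0.4  2.9]
tape_center side none
tape_center top [ 441.34 -114.16    1.62] 40 0.43
```

>>> send_rows:
  motion:
    - [[0.03,0.028,-0.01],[0,0,-0.03]]
    - [[0.06,0.056,-0.02],[0,0,-0.06]]
    - [[0.09,0.084,-0.02],[0,0,-0.1]]
    - [[0.12,0.112,-0.02],[0,0,-0.14]]
    - [[0.15,0.14,-0.02],[0,0,-0.18]]
    - [[0.17,0.16,-0.02],[0,0,-0.2]]
    - [[0.181,0.169,-0.02],[0,0,-0.21]]
    - [[0.181,0.169,-0.02],[0,0,-0.21]]

```text
time: 28.72
position: [436.4, 122.2, 111.7]
orientation: [-3.142, -0.002, 2.546]
contact_force: [-1.1, 0.5, -0.9]
opening: 30.9
```

>>> send_rows:
  motion:
    - [[0.02,0.03,0],[0,0,-0.03]]
    - [[0.04,0.06,0],[0,0,-0.06]]
    - [[0.06,0.09,0],[0,0,-0.09]]
    - [[0.08,0.12,0],[0,0,-0.12]]
    - [[0.1,0.15,0],[0,0,-0.15]]
    - [[0.12,0.18,0],[0,0,-0.18]]
    - [[0.14,0.205,0],[0,0,-0.2]]
    - [[0.148,0.217,0],[0,0,-0.2]]
    - [[0.148,0.217,0],[0,0,-0.2]]
    - [[0.148,0.217,0],[0,0,-0.2]]

```text
time: 29.55
position: [438.0, 381.1, 111.5]
orientation: [-3.139, -0.0, 2.741]
contact_force: [0.4, 0.3, 0.0]
opening: 30.8
```

>>> send_rows:
  motion:
    - [[0,0,0.02],[0,0,0]]
    - [[0,0,0.04],[0,0,0]]
    - [[0,0,0.06],[0,0,0]]
    - [[0,0,0.072],[0,0,0]]
    - [[0,0,0.075],[0,0,0]]
    - [[0,0,0.075],[0,0,0]]
    - [[0,0,0.075],[0,0,0]]

```text
time: 30.13
position: [438.8, 381.7, 38.0]
orientation: [3.141, 0.001, 2.74]
contact_force: [0.2, -0.3, 0.3]
opening: 30.6
```

```bash
python3 chk.py tape_center:25:438:382 tape_tray:0:438:382 peg_center:3:437:35 dropper_center:3:562:303; python3 - <<'E'
import numpy as np,cv2
from workcell import grab_frame
from h import *
out=[]
f=grab_frame("side"); t=grab_frame("top")
for g,P,h in((f,(438,382,25),35),(t,(438,382,25),25),(f,(437,35,5),25),(t,(437,35,5),20)):
    o=(proj(g,np.array([P],float))[0]-h).astype(int); o=np.maximum(o,0); k=300/(2*h)
    im=cv2.resize(g["img"][o[1]:o[1]+2*h,o[0]:o[0]+2*h,::-1],(300,300),interpolation=cv2.INTER_CUBIC)
    for S,a,col in((box(76,46,1),(438,382,2.74,9),(255,0,255)),(box(58,30,53),(438,382,2.74,25),(0,255,0))):
        if P[0]==438:
            for Q in (S[0::2],S[1::2]):
                q=((proj(g,place(Q,*a))+.5-o)*k).astype(int)[[0,1,3,2]]; cv2.polylines(im,[q],True,col,1)
    out.append(im)
cv2.imwrite("pics/last.png",np.vstack([np.hstack(out[:2]),np.hstack(out[2:])]))
E
```

```text
30.23 [439.2 382.5  38.8] 30.9 [ 0.7 -0.4 -1.6]
tape_center side [435.24 372.51   2.48] 242 0.6
tape_center top none
tape_tray side none
tape_tray top none
peg_center side [429.14  22.47   0.6 ] 190 0.45
peg_center top [4.349e+02 3.501e+01 3.300e-01] 68 0.47
peg_center both [432.98  29.94   0.47] [-0.6 -1.9 -1.4 -0.4 -0.3  1.4  1.   1.5 -0.6  0.2]
dropper_center side [563.91 301.  ] 202 0.53
dropper_center top [560.68 303.04] 177 0.69
dropper_center both [562.39 302.05] [-0.6  0.   0.5 -0.4]
```

View pics/last.png

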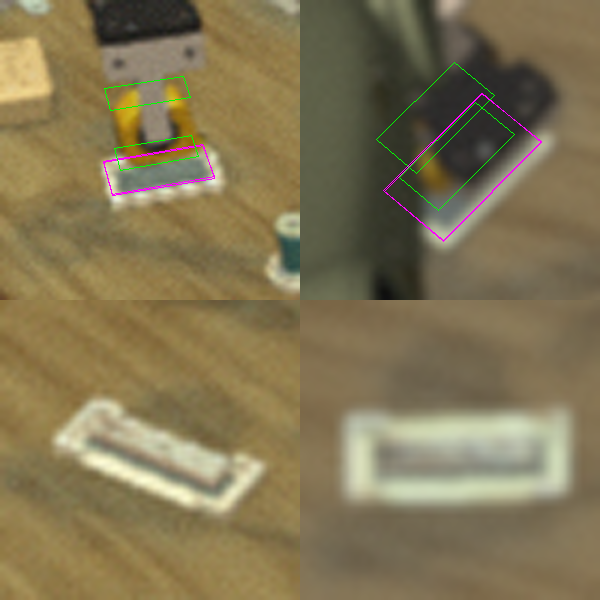

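The peg lies in its rest in both views. The tape hangs over the tray within about 3 mm of the predicted outline. Lowering.

>>> send_rows:
  motion:
    - [[0,0,0.006],[0,0,0]]
    - [[0,0,0.012],[0,0,0]]
    - [[0,0,0.017],[0,0,0]]
    - [[0,0,0.02],[0,0,0]]
    - [[0,0,0.02],[0,0,0]]
    - [[0,0,0.02],[0,0,0]]

```text
time: 31.23
position: [437.8, 382.0, 16.8]
orientation: [-3.141, -0.0, 2.741]
contact_force: [0.4, 0.2, -0.3]
opening: 30.9
```

>>> send_rows:
  motion:
    - [[0,0,0.001],[0,0,0]]
    - [[0,0,0.001],[0,0,0]]
    - [[0,0,0.001],[0,0,0]]

```text
time: 31.48
position: [438.0, 382.1, 16.3]
orientation: [3.142, 0.0, 2.741]
contact_force: [-0.9, -0.4, -1.9]
opening: 31.1
```

>>> send_rows:
  motion:
    - [[0,0,0.001],[0,0,0]]
    - [[0,0,0.001],[0,0,0]]
    - [[0,0,0.001],[0,0,0]]

```text
time: 31.73
position: [438.1, 382.3, 15.8]
orientation: [3.141, 0.0, 2.741]
contact_force: [-1.5, -0.5, 2.7]
opening: 31.1
```

>>> send_rows:
  motion:
    - [[0,0,0.001],[0,0,0]]
    - [[0,0,0.001],[0,0,0]]
    - [[0,0,0.001],[0,0,0]]

```text
time: 31.98
position: [438.1, 382.4, 15.7]
orientation: [3.141, 0.0, 2.741]
contact_force: [-2.7, -1.8, 8.6]
opening: 31.4
```

>>> send_rows:
  motion:
    - [[0,0,0],[0,0,0]]
    - [[0,0,0],[0,0,0]]
    - [[0,0,0],[0,0,0]]
    - [[0,0,0],[0,0,0]]
    - [[0,0,0],[0,0,0]]
    - [[0,0,0],[0,0,0]]
  fingers: 0.7

```text
time: 32.48
position: [437.8, 382.0, 14.0]
orientation: [-3.141, -0.0, 2.741]
contact_force: [-0.6, -0.2, -0.1]
opening: 64.6
```

>>> send_rows:
  motion:
    - [[0,0,-0.01],[0,0,0]]
    - [[0,0,-0.03],[0,0,0]]
    - [[0,0,-0.06],[0,0,0]]
    - [[0,0,-0.1],[0,0,0]]
    - [[0,0,-0.14],[0,0,0]]
    - [[0.06,-0.04,-0.18],[0,0,0]]
    - [[0.09,-0.07,-0.2],[0,0,0]]
    - [[0.12,-0.1,-0.2],[0,0,0]]
    - [[0.12,-0.1,-0.2],[0,0,0]]
    - [[0.12,-0.1,-0.2],[0,0,0]]

```text
time: 33.32
position: [283.6, 335.6, 216.5]
orientation: [3.14, -0.001, 2.743]
contact_force: [-0.1, 0.9, 0.2]
opening: 66.2
```

```bash
python3 chk.py tape_center:3:438:382 tape_tray:0:438:382 peg_center:3:437:35 peg_rest:0:437:35 spool_center:3:447:219 dropper_center:3:562:303 dropper_cup:0:562:303 wash_timer:0:562:-387 dosing_cap:0:653:-29
```

```text
33.42 [288.  337.1 215.8] 65.5 [ 0.5 -0.3 -0.1]
tape_center side none
tape_center top [436.59 383.09   2.67] 242 0.68
tape_tray side [430.74 373.83   2.44] 145 0.46
tape_tray top [426.65 378.86   2.53] 155 0.53
tape_tray both [429.11 376.89   2.4 ] [-0.9 -0.2  0.2 -0.   0.2  0.8 -0.5  0.6  0.3  0.3]
peg_center side [4.3816e+02 3.0710e+01 2.3000e-01] 124 0.47
peg_center top [4.350e+02 4.006e+01 3.300e-01] 100 0.63
peg_center both [4.3749e+02 3.5610e+01 2.5000e-01] [-1.3 -0.8  0.3  0.3  0.2  1.6 -0.3  1.2  0.2 -0. ]
peg_rest side [434.7   25.13   3.46] 123 0.53
peg_rest top [4.3595e+02 3.6640e+01 3.1000e-01] 187 0.51
peg_rest both [436.33  31.54   3.44] [-1.  -1.4  0.3  0.4  0.5  1.5  0.3  0.1  0.  -0. ]
spool_center side [448.54 218.02] 105 0.5
spool_center top [447.75 222.19] 59 0.63
spool_center both [448.56 220.58] [-0.5 -0.4  0.6 -0.1]
dropper_center side [564.54 302.02] 230 0.53
dropper_center top [560.11 303.77] 166 0.47
dropper_center both [562.33 302.76] [-0.7  0.1  0.5 -0.5]
dropper_cup side [553.03 291.6 ] 107 0.45
dropper_cup top none
wash_timer side [ 5.6460e+02 -3.8794e+02  4.6000e-01] 733 0.94
wash_timer top [ 560.61 -385.03    2.75] 355 0.55
wash_timer both [ 5.6310e+02 -3.8693e+02  4.6000e-01] [-0.7  0.   1.1 -0.8  1.4  0.9 -0.5  1.4 -0.2  1. ]
dosing_cap side [653.14 -32.66] 422 0.65
dosing_cap top [650.86 -26.72] 329 0.8
dosing_cap both [652.64 -29.7 ] [-0.8 -0.4  1.  -0.2]
```

```bash
python3 - <<'E'
from workcell import grab_frame
from h import *
f=grab_frame("side"); hsv=cv2.cvtColor(f["img"],cv2.COLOR_RGB2HSV); p=proj(f,np.array([[438,382,30.]]))[0]
m=cv2.inRange(hsv,(15,150,70),(35,255,255))>0; yy,xx=np.mgrid[:384,:512]; m&=np.hypot(xx-p[0],yy-p[1])<25
print(m.sum()); print(np.round(fit("tape_center",[(f,m)],3)[0],2),np.round(fit("tape_center",[(f,m)],3)[1],1))
E
```

```text
246
[439.41 378.52  -0.51] [ 0.  -0.   0.1 -0.1  0.4]
```

```bash
python3 -c "
from workcell import env
print(env.hand_in())"
```

```text
the job is handed in; nothing more can be done
None
```

All four things are in their holders, placed in the order asked: spool, brown dropper bottle, peg, then tape measure. I handed the job in at about 33.5 s. I lowered each one until I felt contact with the holder's floor (3 to 9 N), then let go.

**Last checks, both cameras combined:**

| Thing | Distance from holder centre |
|---|---|
| Spool | about 2 mm |
| Dropper bottle | under 1 mm |
| Peg | about 1 mm, 0.06 rad off its rest's line |
| Tape measure | 1 to 4 mm, within about 0.1 rad of the tray's line |

The wash timer and dosing cap are within 1 mm of where they started. The yellow look-alike bottle was not picked up.

**What failed or disagreed:**
- **Fingertip height:** the fingertips sat about 25 mm higher than the tool description implies. I corrected this from the images and by guarded descent.
- **Tape, side view:** the network missed the tape there after release, so I checked that view by colour instead.
- **Cameras:** they disagreed by 3 to 9 mm in y, so I used the combined fits.
- **Holders:** once filled they were partly hidden and fitted poorly, so I compared against their earlier positions.
- **Tape and gripper:** the gripper read about 1 mm wider than expected on the tape, perhaps from a slight twist.
- **Pictures:** I viewed all 16 allowed, so I have no picture of the tape after release.

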